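Demagnetise a ground V-block

ROBOT

A 7-joint arm with a two-finger parallel gripper is mounted at the origin on the work surface. World frame = base frame: x ahead of the robot, y to its left, z up, the work surface at z = 0. Lengths are in m, angles in rad, forces in N, time in s.
With the tool pointing down it reaches from about 0.425 to 0.875 m from the base axis. Payload 4.7 kg.
Tool frame: the origin (TCP) lies midway between the tips of the shut fingers; the grasp point (between the pads) lies 19 mm behind it; x points along the fingers, z is the direction in which the jaws open and shut, and the axes are right-handed (so a half turn about x gives the same grasp; the last joint's range is limited). The gripper opens to 87 mm and grips with 3 to 60 N. Pads are 19 mm wide; open, the fingers measure 117 mm over their backs; the gripper's body (75 mm by 190 mm) begins 51 mm behind the grasp point.
Start: joints at [1.197, 0.321, -0.07, 1.45, 0.023, 1.371, -0.057], TCP at [0.246, -0.602, 0.223] pointing down, gripper open.
Joint ranges: [-2.86, 2.86], [-0.3, 2.09], [-1.38, 1.24], [0.06, 2.45], [-1.56, 4.7], [0.09, 2.05], [-2.69, 2.69]. Speed limits (rad/s): [2.57, 2.57, 3.14, 3.14, 3.14, 3.14, 3.14].

INTERFACE

Orientations are given as a rotation vector (axis times angle).
In Python, from bench import ctrl, vision, close_job gives the robot as it stands. The module is installed in compiled form; this text tells all that it offers.
- The arm moves only by the tool servo_tool, never from a script. Its argument "commands" is a list that holds one entry, the list of rows, each a list of 7 numbers: the turn, a rotation vector about the tool's x, y, z in degrees, then the shift along the tool's x, y, z in mm, then the finger opening in mm, from 0 to 87. In form: [[[wx, wy, wz, x, y, z, grip], ...]]. A call has 1 to 5 rows; each row is the pose to reach, as a shift and turn from the pose commanded when the call began, along the tool's axes at that moment; what a row does not reach only later rows make up. A row lasts 1/8 s, in which the tool goes at most 62.5 mm and 10.7 degrees, less where a joint would pass 70% of its speed; a pose out of reach is approached as far as the arm can. A call with a gripper value outside its range is refused whole. The fingers move at their own pace and stop on an object; "newtons" is the grip in N (left out, the last holds). Time passes only in rows, so rows that repeat a pose let the fingers close. It gives the time, the measured TCP pose, the force and the opening at its end, in the units of the state.
- ctrl.get_state(): the state, without advancing time (a new reading comes with each control period).
- vision.get_image(name): name is "side" or "top" or "wrist"; returns the picture (400x640x3 uint8, red, green, blue); there is no depth.
- vision.camera_info(name): a dict with "fov_y" (degrees; the focal length in pixels is half the picture's height over the tangent of half this angle, whatever the lens; pixels are square), "cx", "cy" (the principal point, pixels), "pose" (4x4, takes a point from camera to world coordinates). Camera axes: x right, y down, z forward; pixel columns grow to the right and rows downward; lengths in m; the calibration is good to about 2 mm. A picture is of the moment at which its call begins: read the wrist's pose just before it. camera_info takes no time and is no camera call; for the wrist camera it gives the pose at the moment of the call.
- close_job(): hands the job in, once; it reports no verdict.
The state is a dict: "time": time; "joint_positions": joint angles; "qd": joint speeds; "joint_torque": joint torques, N m; "position": TCP position; "tool_rot": TCP orientation; "ft_force": force on the tool from outside, world axes, zero at the start; "torque": the same for the moment, N m; "grip_width": opening from 0.0 (shut) to 1.0 (fully open).
Only numpy, scipy, OpenCV 4.12 (cv2) and the standard library are available. Lean on these libraries where they do the work, as an engineer would, in place of code of your own. Each camera call takes 0.05 s, during which the arm holds its last target. There are 200 camera calls.

TASK

Demagnetise the V-block that has come off the grinder: take it out of the wooden tray, set it down gently (do not let it drop) in the middle of the demagnetiser's plate, on its base with the groove up, and let go of it. Then press the demagnetiser's push button fully down and let it spring back up; the block stays on the plate. Leave the other parts in the tray, and do not disturb the dial gauge, the oilstone and the jar.

Things in the scene. Friction and masses are not known exactly. Their poses are not given: they have to be found in the camera images.
- vblock: The V-block: ground steel, 45 (x, along the groove) x 38 (y) x 38 mm (z), about 0.45 kg, with a 90 degree V groove 29 mm wide, 14 mm deep along its top. It stands on its base, groove up, in any of six places in the tray, at any yaw; the tallest part there. Its upright flat sides can be gripped across y or x. Origin: centre of its underside, z up.
- tray: Fixed, shallow, open wooden tray, 192 (x) x 262 (y) x 28 mm outside, walls and floor 6 mm thick. Origin: centre of its underside; x, y along its sides. Beside the V-block it holds seven lower steel parts, their tops at most 18 mm above the bench; they may lie right beside it. The V-block's centre is at least 46 mm from the walls.
- plate_centre (a point): Middle of the upper face of the demagnetiser's work plate: fixed, bronze, 116 x 116 mm, 74 mm above the bench. The demagnetiser is a fixed grey steel box, 150 (x) x 210 (y) x 70 mm; the point's axes are the box's, z up. The plate covers the +y part of its top, the push button is on the -y part, and a clear pilot lamp 13 mm high at x +38, y -102 mm from here.
- push_top (a point): Centre of the upper face of the demagnetiser's push button, a black round cap 28 mm across in an aluminium collar 44 mm across; moves with the cap. On the box's top, x -26, y -102 mm from plate_centre. At rest 92 mm above the bench and 10 mm above the collar. It is pressed straight down.
- push (a joint): Travel of the push button in m: 0 when up, 0.006 fully down (the cap is then 4 mm above its collar). Spring: 1.5 N to start it, 5 N fully down; then it is against a solid stop. It springs back when released.
- nut_a: Hexagon nut, 21 mm across flats, 12 mm high. Plain steel, loose in the tray; not wanted. Origin: centre of its underside.
- nut_b: Second hexagon nut, 21 mm across flats, 12 mm high. Plain steel, loose in the tray; not wanted. Origin: centre of its underside.
- collar: Ring, 32 mm outside, 16 mm bore, 12 mm high. Plain steel, loose in the tray; not wanted. Origin: centre of its underside.
- teenut: Tee-slot nut, 28 x 28 x 12 mm, with a narrower upper half. Plain steel, loose in the tray; not wanted. Origin: centre of its underside.
- setplate: Flat plate with two holes, 46 x 30 x 10 mm. Plain steel, loose in the tray; not wanted. Origin: centre of its underside.
- washer_a: Thick washer, 24 mm outside, 13 mm bore, 4 mm high. Plain steel, loose in the tray; not wanted. Origin: centre of its underside.
- washer_b: Second thick washer, 24 mm outside, 13 mm bore, 4 mm high. Plain steel, loose in the tray; not wanted. Origin: centre of its underside.
- dialgauge: Bystander: dial gauge lying on its back on the bench between the tray and the demagnetiser, 57 mm across, 22 mm high, its stem out to 68 mm from the centre along -x and its cap to 40 mm along +x. Loose. Origin: underside of the round case, at its centre.
- oilstone: Bystander: brown oilstone on a wooden base, 210 (x) x 60 x 34 mm, loose on the bench beyond the work. Origin: centre of its underside.
- jar: Bystander: small amber glass jar with a black lid, 56 mm across, 65 mm high, loose on the bench beyond the work. Origin: centre of its underside.
There are look-alikes about, which are no part of the job. What is meant by the vblock is not green or red, and is the larger of those in its own colour.

How it is judged:
On the way, in this order (a step that is already met when the one before it is completed fails the run):
1. the V-block stands on its base near the middle of the demagnetiser's plate, at rest and let go (horizontal distance between vblock and plate_centre below 0.025 m and z of vblock in the frame of plate_centre between -0.004 and 0.004 m and angle between vblock's own z axis and vertical below 0.1 rad and linear speed of vblock below 0.02 m/s and contact force between the fingers and vblock below 0.1 N), for 0.2 s.
2. with the block still there, the push button is fully down (all of step 1 and value of joint push above 0.0052 m), for 0.1 s.
At the end, for the whole second after the job is handed in: The V-block stands on its base (within 0.1 rad), groove up, its centre within 25 mm of the middle of the demagnetiser's plate, at rest and let go; the push button, after having been pressed at least 5.2 of its 6 mm, is up again (within 1 mm); the seven other parts are in the tray (all of step 1 and value of joint push below 0.001 m and x of nut_a in the frame of tray between -0.095 and 0.095 m and y of nut_a in the frame of tray between -0.13 and 0.13 m and z of each of nut_a, nut_b, collar, teenut, setplate, washer_a, washer_b in the frame of tray below 0.025 m and x of nut_b in the frame of tray between -0.095 and 0.095 m and y of nut_b in the frame of tray between -0.13 and 0.13 m and x of collar in the frame of tray between -0.095 and 0.095 m and y of collar in the frame of tray between -0.13 and 0.13 m and x of teenut in the frame of tray between -0.095 and 0.095 m and y of teenut in the frame of tray between -0.13 and 0.13 m and x of setplate in the frame of tray between -0.095 and 0.095 m and y of setplate in the frame of tray between -0.13 and 0.13 m and x of washer_a in the frame of tray between -0.095 and 0.095 m and y of washer_a in the frame of tray between -0.13 and 0.13 m and x of washer_b in the frame of tray between -0.095 and 0.095 m and y of washer_b in the frame of tray between -0.13 and 0.13 m); the robot touches nothing.
It fails at once if the V-block is dropped or thrown (it moves at over 0.45 m/s, a fall of more than 10 mm, out of the fingers) (contact force between the fingers and vblock below 0.1 N and linear speed of vblock above 0.45 m/s).
It fails at once if the dial gauge is moved by more than 20 mm (distance of dialgauge from where it was at the start of the episode above 0.02 m).
It fails at once if the oilstone is moved by more than 20 mm (distance of oilstone from where it was at the start of the episode above 0.02 m).
It fails at once if the jar is moved by more than 20 mm (distance of jar from where it was at the start of the episode above 0.02 m).
It also fails if it takes over 46 s, if anything falls off the work surface, if the arm or the gripper's body presses on something with over 40 N, if the wrist force passes 120 N, or if a joint passes its speed limit or range.

## Working session

There is one attempt and no reset: what is moved stays moved. The work goes in short steps, Python scripts to look and compute and a tool call to move; the robot and the scene stay as the last step left them, time stands still between calls to the robot, and variables do not carry over. Pictures are saved under pics/ and viewed, about 8 in all and at most 12, crops included, and the job is handed in when it is done.

Besides the shell and the picture viewer there is one more tool, called after "Request:" by a JSON object that holds its "op" and its "data", one argument or row to a line. servo_tool: Moves the arm, as the interface text tells. Its arguments: {"type":"object","properties":{"commands":{"type":"array"},"newtons":{"type":"number"}},"required":["commands"]}

```bash
mkdir -p pics; cat > h.py <<'E'
import numpy as np, cv2
from scipy.spatial.transform import Rotation as R
from bench import ctrl, vision, close_job
def grab(name, fn):
    ci=vision.camera_info(name); im=vision.get_image(name)
    np.save(f'pics/{fn}.npy',ci['pose']); cv2.imwrite(f'pics/{fn}.png',im[:,:,::-1]); return im,ci
def K(ci):
    f=200/np.tan(np.radians(ci['fov_y'])/2); return f
def ray(ci,u,v,z,pose=None):
    P=ci['pose'] if pose is None else pose; f=K(ci)
    d=P[:3,:3]@np.array([(u-ci['cx'])/f,(v-ci['cy'])/f,1]); o=P[:3,3]
    return o+d*(z-o[2])/d[2]
def proj(ci,p,pose=None):
    P=ci['pose'] if pose is None else pose; f=K(ci)
    q=P[:3,:3].T@(np.array(p)-P[:3,3]); return np.array([ci['cx']+f*q[0]/q[2],ci['cy']+f*q[1]/q[2]])
E
python3 - <<'E'
from h import *
for n in('top','side'):
    im,ci=grab(n,n+'1'); print(n,{k:np.round(v,3).tolist() for k,v in ci.items()})
a=cv2.imread('pics/top1.png'); b=cv2.imread('pics/side1.png')
print({k:np.round(v,3) for k,v in ctrl.get_state().items()})
E
```

```text
top {'fov_y': 44.277, 'cx': 308.703, 'cy': 196.762, 'pose': [[0.048, -0.975, 0.217, 0.322], [-0.999, -0.047, 0.009, -0.007], [0.001, -0.217, -0.976, 1.259], [0.0, 0.0, 0.0, 1.0]]}
side {'fov_y': 55.324, 'cx': 322.66, 'cy': 200.142, 'pose': [[0.978, -0.127, 0.167, 0.414], [-0.21, -0.565, 0.798, -0.647], [-0.007, -0.815, -0.579, 0.56], [0.0, 0.0, 0.0, 1.0]]}
{'time': np.float64(0.1), 'joint_positions': array([ 1.197,  0.322, -0.07 ,  1.452,  0.023,  1.371, -0.057]), 'qd': array([-0.002, -0.001, -0.   , -0.002, -0.   ,  0.001, -0.001]), 'joint_torque': array([-1.0000e-03, -4.9257e+01, -4.0600e-01, -3.1340e+01, -6.4000e-02,
        3.9000e-02,  0.0000e+00]), 'position': array([ 0.246, -0.601,  0.222]), 'tool_rot': array([ 0.92 ,  1.37 , -0.918]), 'ft_force': array([ 0.134,  0.518, -0.177]), 'torque': array([ 0.039,  0.035, -0.001]), 'grip_width': np.float64(1.0)}
```

View pics/top1.png

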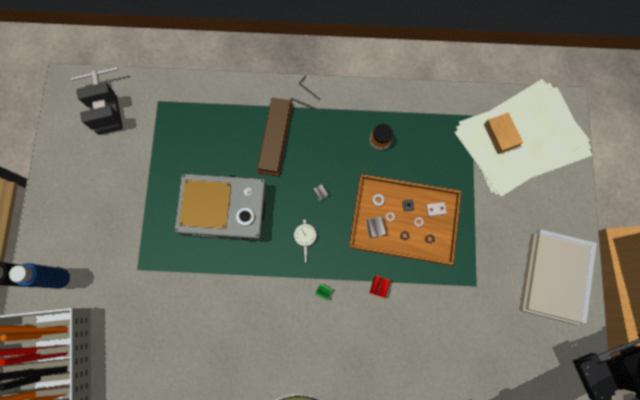

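View pics/side1.png

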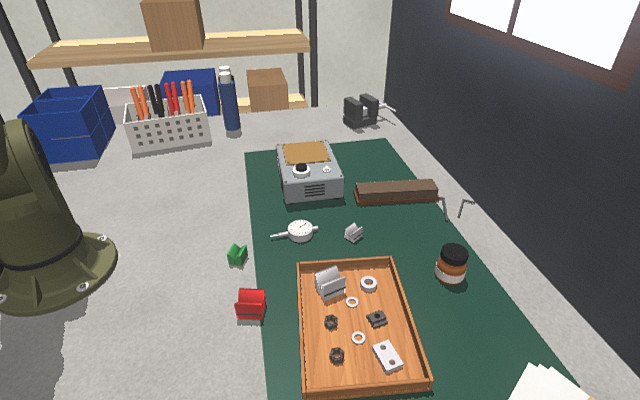

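Candidates for the V-block in the top picture: grey block in the tray (376,227), a smaller grey one on the bench (320,192), green (325,292), red (381,286). By the description it is the one in the tray, so I'll check it in a close crop.

```bash
python3 - <<'E'
from h import *
a=cv2.imread('pics/top1.png'); b=cv2.imread('pics/side1.png')
A=cv2.resize(a[170:270,345:470],None,fx=3.2,fy=3.2,interpolation=cv2.INTER_CUBIC)
B=cv2.resize(b[255:355,295:420],None,fx=3.2,fy=3.2,interpolation=cv2.INTER_CUBIC)
C=cv2.resize(a[170:270,160:285],None,fx=3.2,fy=3.2,interpolation=cv2.INTER_CUBIC)
cv2.imwrite('pics/crop1.png',cv2.resize(np.vstack([np.hstack([A,B])]),None,fx=1,fy=1))
ct=vision.camera_info('top'); cs=vision.camera_info('side')
for n,u,v,z in[('vb',376,227,.044),('plateTL',185,181,.074),('plateTR',231,181,.074),('plateBR',228,229,.074),('plateBL',180,227,.074),('btn',245,216,.092),('lamp',248,191,.083),('trTL',361,177,.028),('trTR',461,190,.028),('trBR',453,263,.028),('trBL',351,247,.028),('gauge',305,236,.022),('oil',275,136,.034),('jar',382,132,.065),('small',320,192,.02)]:
    print(n,ray(ct,u,v,z).round(3))
for n,u,v,z in[('vb',331,281,.044),('btn',301,168,.092),('gauge',300,231,.022),('trL',299,262,.028),('trR',391,258,.028)]: print('s',n,ray(cs,u,v,z).round(3))
E
```

```text
vb [ 0.522 -0.168  0.044]
plateTL [0.61  0.313 0.074]
plateTR [0.615 0.199 0.074]
plateBR [0.495 0.196 0.074]
plateBL [0.494 0.313 0.074]
btn [0.526 0.155 0.092]
lamp [0.59  0.153 0.083]
trTL [ 0.654 -0.129  0.028]
trTR [ 0.632 -0.386  0.028]
trBR [ 0.443 -0.363  0.028]
trBL [ 0.471 -0.108  0.028]
gauge [0.494 0.009 0.022]
oil [0.752 0.1   0.034]
jar [ 0.766 -0.176  0.065]
small [ 0.611 -0.024  0.02 ]
s vb [ 0.524 -0.184  0.044]
s btn [0.526 0.141 0.092]
s gauge [ 0.496 -0.008  0.022]
s trL [ 0.478 -0.108  0.028]
s trR [ 0.658 -0.137  0.028]
```

View pics/crop1.png

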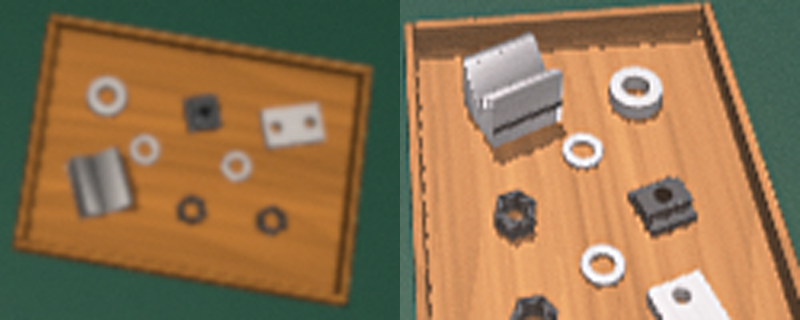

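The crop shows the V-groove, grey and the tallest part, so it is the right choice. The top and side cameras disagree by about 15 mm in y, so I'll measure with the wrist camera close up.

```bash
cat >> h.py <<'E'
def plan(target, yaw_deg=None, down=True):
    """shift (mm) & turn (deg) in tool axes to world target; jaw (tool z) at yaw (mod 180)"""
    s=ctrl.get_state(); Rt=R.from_rotvec(s['tool_rot']); p=s['position']
    sh=Rt.inv().apply(np.array(target)-p)*1000
    best=[0,0,0]
    if yaw_deg is not None:
        c=[]
        for k in(0,180):
            y=np.radians(yaw_deg+k); z=np.array([np.cos(y),np.sin(y),0]); x=np.array([0,0,-1.])
            M=np.stack([x,np.cross(z,x),z],1); c.append((Rt.inv()*R.from_matrix(M)).as_rotvec(degrees=True))
        best=min(c,key=np.linalg.norm)
    print('turn',np.round(best,2),'shift',np.round(sh,1),'q7',s['joint_positions'][6].round(2),'t',s['time'])
E
python3 - <<'E'
from h import *
s=ctrl.get_state(); M=R.from_rotvec(s['tool_rot']).as_matrix(); print(M.round(3)); print(s['position'])
ci=vision.camera_info('wrist'); print(ci['fov_y'],ci['cx'],ci['cy']); P=ci['pose']; print(P.round(3))
print('cam in tool',(M.T@(P[:3,3]-s['position'])).round(4),(M.T@P[:3,:3]).round(3))
plan([.5,-.2,.25],107)
E
```

```text
[[-0.001  0.926  0.378]
 [ 0.002  0.378 -0.926]
 [-1.    -0.    -0.002]]
[ 0.24554355 -0.60129217  0.22157777]
67.59312321994219 312.84991131761353 202.95897220531182
[[ 0.378 -0.889 -0.26   0.317]
 [-0.926 -0.364 -0.103 -0.573]
 [-0.003  0.279 -0.96   0.384]
 [ 0.     0.     0.     1.   ]]
cam in tool [-0.1626  0.0765  0.0005] [[ 0.001 -0.279  0.96 ]
 [ 0.    -0.96  -0.279]
 [ 1.     0.001 -0.001]]
turn [ 5.22 -0.1   0.01] shift [ -28.   387.3 -275.3] q7 -0.06 t 0.1
```

Request:
{"op": "servo_tool", "data": {
  "commands": [
    [[1, 0, 0, 0, 48, -36, 87], [2, 0, 0, 0, 97, -71, 87], [3, 0, 0, 0, 146, -107, 87], [4, 0, 0, 0, 195, -142, 87], [5, 0, 0, 0, 244, -178, 87]]
  ]
}}

```text
time: 0.72
position: [0.405, -0.3428, 0.2223]
tool_rot: [0.985, 1.336, -0.986]
ft_force: [0.9, 0.4, 0.3]
grip_width: 1.0
```

Request:
{"op": "servo_tool", "data": {
  "commands": [
    [[0, 0, 0, 0, 38, -45, 87], [0, 0, 0, 0, 77, -82, 87], [0, 0, 0, 0, 127, -120, 87], [0, 0, 0, 0, 127, -120, 87], [0, 0, 0, 0, 127, -120, 87]]
  ]
}}

```text
time: 1.35
position: [0.4897, -0.1927, 0.2221]
tool_rot: [0.984, 1.337, -0.986]
ft_force: [0.2, -0.6, -0.4]
grip_width: 0.996
```

```bash
python3 - <<'E'
from h import *
plan([.522,-.17,.22],107)
s=ctrl.get_state(); print(s['position'],np.abs(s['qd']).max(),s['joint_positions'].round(2))
im,ci=grab('wrist','w1')
E
```

```text
turn [ 0.24 -0.    0.07] shift [  2.   37.6 -12.1] q7 -0.97 t 1.35
[ 0.4896938  -0.19274089  0.22208913] 0.02867467909384972 [ 0.72  0.08 -0.41  1.74  0.03  1.33 -0.97]
```

View pics/w1.png

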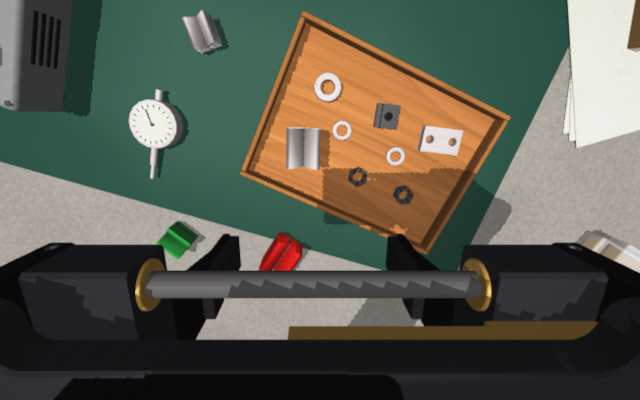

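Block at (304,148) in the tray, groove nearly vertical in the picture; the gauge is at (155,123). Next I'll measure its edges and check them against the tray size.

```bash
python3 - <<'E'
from h import *
ci=vision.camera_info('wrist'); P=np.load('pics/w1.npy'); im=cv2.imread('pics/w1.png')
c=[ray(ci,u,v,.028,P)[:2] for u,v in((305,13),(509,118),(242,174))]
print('tray',np.round(c,4),np.linalg.norm(c[0]-c[1]),np.linalg.norm(c[0]-c[2]), 'yaw',np.degrees(np.arctan2(*(c[0]-c[2])[::-1])))
sub=im[110:185,265:345].astype(int); sat=sub.max(2)-sub.min(2)
m=((sat<30)).astype(np.uint8); n,l,st,ce=cv2.connectedComponentsWithStats(m)
k=l[38,30]; k=1+np.argmax(st[1:,4]); print(st[k],ce[k])
pts=np.argwhere(l==k)[:,::-1].astype(np.float32)+[265,110]
print(cv2.minAreaRect(pts.astype(np.float32)))
cv2.imwrite('pics/crop2.png',cv2.resize(np.hstack([im[110:185,265:345],cv2.cvtColor((l==k).astype(np.uint8)*255,cv2.COLOR_GRAY2BGR)]),None,fx=5,fy=5,interpolation=cv2.INTER_NEAREST))
for u,v in((287,128),(321,128),(304,148)): print(ray(ci,u,v,.044,P).round(4))
print('plate yaw / gauge',ray(ci,155,123,.022,P).round(3))
E
```

```text
tray [[ 0.6593 -0.1314]
 [ 0.6274 -0.3856]
 [ 0.4729 -0.1082]] 0.2561479382257533 0.18779785489551473 yaw -7.09836344341232
[  22   18   33   41 1283] [37.76461419 37.63678878]
((303.0, 148.0), (40.0, 32.0), 90.0)
[ 0.5421 -0.1465  0.044 ]
[ 0.5532 -0.1825  0.044 ]
[ 0.5267 -0.1708  0.044 ]
plate yaw / gauge [0.5   0.005 0.022]
```

View pics/crop2.png

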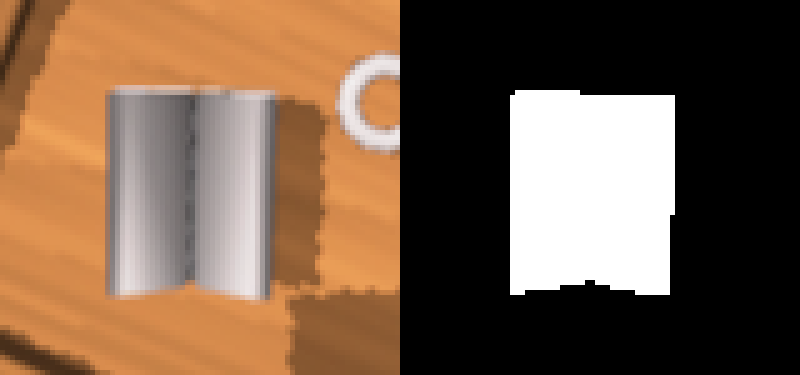

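```bash
python3 - <<'E'
from h import *
ci=vision.camera_info('wrist'); P=np.load('pics/w1.npy')
q=[(107.5,90),(275,93),(270,299),(108,297)]
w=np.array([ray(ci,265+a/5,110+b/5,.044,P)[:2] for a,b in q])
print(w.round(4)); e=[w[i]-w[(i+1)%4] for i in range(4)]
print([np.linalg.norm(x).round(4) for x in e],[np.degrees(np.arctan2(x[1],x[0])).round(1) for x in e]); c=w.mean(0); print(c)
tx=P[:3,:3]@[0,0,1]
plan([*c,.12],107); plan([*c,.022],106)
E
```

```text
[[ 0.5419 -0.146 ]
 [ 0.5523 -0.1816]
 [ 0.5081 -0.1945]
 [ 0.4975 -0.1587]]
[np.float64(0.0371), np.float64(0.046), np.float64(0.0373), np.float64(0.0462)] [np.float64(106.3), np.float64(16.2), np.float64(-73.4), np.float64(-164.0)]
[ 0.52493132 -0.17020883]
turn [0.13 0.   0.07] shift [102.1  41.  -11.9] q7 -0.97 t 1.4
turn [1.13 0.   0.07] shift [200.1  41.1 -11.9] q7 -0.97 t 1.4
```

Request:
{"op": "servo_tool", "data": {
  "commands": [
    [[0.7, 0, 0, 50, 30, -8, 55], [0.7, 0, 0, 100, 41, -12, 55], [0.7, 0, 0, 130, 41, -12, 55], [0.7, 0, 0, 130, 41, -12, 55], [0.7, 0, 0, 130, 41, -12, 55]]
  ]
}}

```text
time: 2.02
position: [0.5262, -0.1704, 0.0939]
tool_rot: [0.996, 1.329, -0.995]
ft_force: [0.4, 0.3, 0.1]
grip_width: 0.639
```

```bash
python3 - <<'E'
from h import *
im,ci=grab('wrist','w2'); plan([.5249,-.1702,.018],106.4); print(ctrl.get_state()['grip_width']*87)
cv2.imwrite('pics/w2c.png',cv2.resize(im[120:340,160:480,::-1],None,fx=2,fy=2))
E
```

```text
turn [ 0.02  0.12 -0.12] shift [76.4 -1.8 -0.7] q7 -1.11 t 2.075
55.49773951198334
```

View pics/w2c.png

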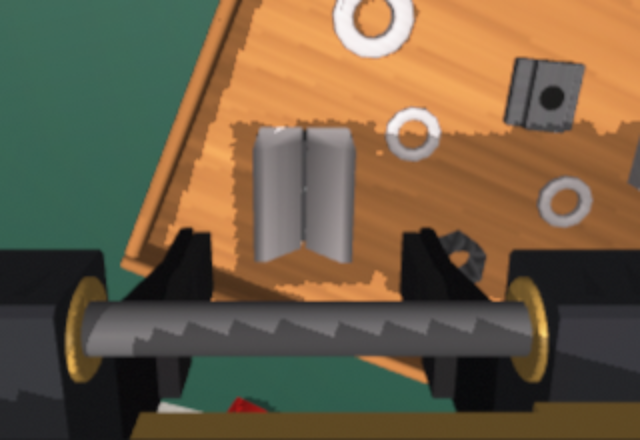

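The V-block lies between the open fingers with the washer, nut and wall clear. I'll re-measure the block from this closer view.

```bash
python3 - <<'E'
from h import *
ci=vision.camera_info('wrist'); P=np.load('pics/w2.npy')
q=[(255,129),(353,129),(352,263),(256,262)]
w=np.array([ray(ci,160+a/2,120+b/2,.044,P)[:2] for a,b in q])
e=[w[i]-w[(i+1)%4] for i in range(4)]
print([np.linalg.norm(x).round(4) for x in e],[np.degrees(np.arctan2(x[1],x[0])).round(1) for x in e]); c=w.mean(0); print(c)
print('nut',ray(ci,160+460/2,120+258/2,.018,P))
plan([*c,.018],106.4)
E
```

```text
[np.float64(0.0357), np.float64(0.0533), np.float64(0.0373), np.float64(0.0528)] [np.float64(106.4), np.float64(17.3), np.float64(-74.2), np.float64(-164.5)]
[ 0.52831739 -0.1694236 ]
nut [ 0.5122717  -0.24478805  0.018     ]
turn [ 0.02  0.12 -0.12] shift [76.4  1.7 -0.5] q7 -1.11 t 2.075
```

Request:
{"op": "servo_tool", "data": {
  "commands": [
    [[0, 0, 0, 25, -2, -0.5, 55], [0, 0, 0, 50, -2, -0.5, 55], [0, 0, 0, 65, -2, -0.5, 55], [0, 0, 0, 76, -2, -0.5, 55], [0, 0, 0, 76, -2, -0.5, 55]]
  ],
  "newtons": 35
}}

```text
time: 2.7
position: [0.5236, -0.169, 0.0164]
tool_rot: [0.994, 1.332, -0.994]
ft_force: [0.5, 0.5, -0.6]
grip_width: 0.63
```

Request:
{"op": "servo_tool", "data": {
  "commands": [
    [[0, 0, 0, 0, 0, 0, 36], [0, 0, 0, 0, 0, 0, 36], [0, 0, 0, 0, 0, 0, 34], [0, 0, 0, 0, 0, 0, 34], [0, 0, 0, 0, 0, 0, 32]]
  ]
}}

```text
time: 3.32
position: [0.5243, -0.1695, 0.0172]
tool_rot: [0.994, 1.33, -0.994]
ft_force: [0.6, -1.5, 3.6]
grip_width: 0.429
```

Request:
{"op": "servo_tool", "data": {
  "commands": [
    [[0, 0, 0, -8, 0, 0, 32], [0, 0, 0, -25, 0, 0, 32], [0, 0, 0, -55, 0, 0, 32], [0, 0, 0, -90, 0, 0, 32], [0, 0, 0, -115, 0, 0, 32]]
  ]
}}

```text
time: 3.95
position: [0.5239, -0.1687, 0.1338]
tool_rot: [0.994, 1.331, -0.993]
ft_force: [-0.0, -0.5, -6.0]
grip_width: 0.433
```

```bash
python3 - <<'E'
from h import *
plan([.545,.20,.135],106.4); s=ctrl.get_state(); print(s['position'],s['grip_width']*87,s['ft_force'],s['joint_positions'].round(2))
E
```

```text
turn [ 0.14  0.04 -0.06] shift [  -1.4  125.2 -347.4] q7 -1.09 t 3.95
[ 0.52394439 -0.16869377  0.13377445] 37.707363260096976 [-0.04379165 -0.54962839 -6.04362114] [ 0.66  0.2  -0.45  1.8   0.09  1.16 -1.09]
```

Request:
{"op": "servo_tool", "data": {
  "commands": [
    [[0, 0, 0, 0, 8, -22, 32], [0, 0, 0, 0, 24, -66, 32], [0, 0, 0, 0, 40, -112, 32], [0, 0, 0, 0, 57, -158, 32], [0, 0, 0, 0, 74, -204, 32]]
  ]
}}

```text
time: 4.58
position: [0.5361, 0.0492, 0.1322]
tool_rot: [0.994, 1.332, -0.994]
ft_force: [0.5, 0.5, -3.8]
grip_width: 0.432
```

Request:
{"op": "servo_tool", "data": {
  "commands": [
    [[0, 0, 0, 0, 16, -45, 32], [0, 0, 0, 0, 32, -88, 32], [0, 0, 0, 0, 44, -122, 32], [0, 0, 0, 0, 51, -143, 32], [0, 0, 0, 0, 51, -143, 32]]
  ]
}}

```text
time: 5.2
position: [0.5437, 0.202, 0.132]
tool_rot: [0.992, 1.335, -0.991]
ft_force: [-1.1, -0.8, -4.2]
grip_width: 0.434
```

```bash
python3 - <<'E'
from h import *
s=ctrl.get_state(); print(s['position'],s['grip_width']*87,s['ft_force'],s['joint_positions'].round(2),np.abs(s['qd']).max())
im,ci=grab('wrist','w3')
E
```

```text
[0.54372561 0.2020218  0.1320159 ] 37.747403384894845 [-1.08943081 -0.84879764 -4.23998373] [ 0.17  0.3  -0.67  1.72  0.2   1.18 -1.83] 0.038924484669576265
```

View pics/w3.png

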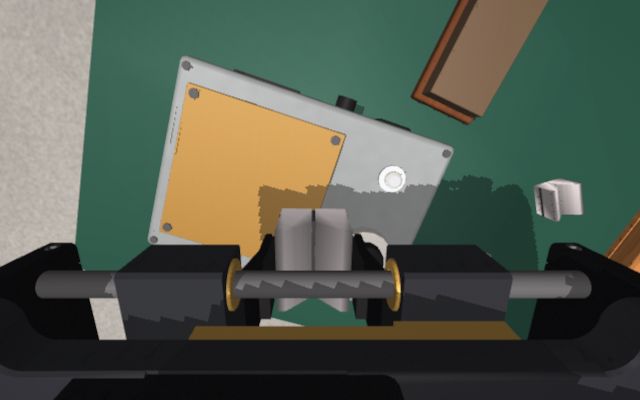

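Block held in the fingers; plate corners at (189,83), (345,135), (160,232), lamp at (392,179), and the button is hidden behind the gripper.

```bash
python3 - <<'E'
from h import *
ci=vision.camera_info('wrist'); P=np.load('pics/w3.npy')
a,b,d=[ray(ci,u,v,.074,P)[:2] for u,v in((189,83),(345,135),(160.5,232))]
print(a,b,d,np.linalg.norm(a-b),np.linalg.norm(a-d)); 
yx=(b-a); print('yaw',np.degrees(np.arctan2(*(a-b)[::-1]))-90, np.degrees(np.arctan2(*(a-d)[::-1])))
c=(b+d)/2; print('plate c',c)
e,f=[ray(ci,u,v,.070,P)[:2] for u,v in((181,57),(453,149))]; print('box',e,f,np.linalg.norm(e-f))
l=ray(ci,392,179,.080,P)[:2]; th=(a-d)/np.linalg.norm(a-d); ny=(a-b)/np.linalg.norm(a-b)
print('lamp',l, 'plate from lamp',l-th*.038+ny*.102)
print('btn', c-.026*th-.102*ny)
# block in hand: top z
s=ctrl.get_state(); zt=s['position'][2]+.0265
for u,v in((281,209),(346,209),(352,311),(275,311)): print(ray(ci,u,v,zt,P).round(4))
plan([*c,.098],None)
E
```

```text
[0.61336363 0.3120505 ] [0.611216   0.19802291] [0.49772469 0.31411589] 0.11404781011166495 0.11565738466665205
yaw -1.0789990193310217 -1.0232345331907802
plate c [0.55447034 0.2560694 ]
box [0.62819221 0.32187807] [0.62464889 0.11755015] 0.20435864312996527
lamp [0.59151591 0.15588463] plate from lamp [0.55544272 0.25854514]
btn [0.52655373 0.15455179]
[0.5719 0.226  0.1582]
[0.5809 0.1963 0.1582]
[0.528  0.1752 0.1582]
[0.5161 0.2143 0.1582]
turn [0 0 0] shift [ 33.7  26.  -51. ] q7 -1.83 t 5.25
```

Request:
{"op": "servo_tool", "data": {
  "commands": [
    [[0, 0, 0, 0, 10, -20, 32], [0, 0, 0, 4, 20, -40, 32], [0, 0, 0, 15, 26.3, -51, 32], [0, 0, 0, 28, 26.3, -51, 32], [0, 0, 0, 36, 26.3, -51, 32]]
  ]
}}

```text
time: 5.88
position: [0.5551, 0.2534, 0.0937]
tool_rot: [0.993, 1.332, -0.998]
ft_force: [0.8, -0.0, -4.9]
grip_width: 0.438
```

Request:
{"op": "servo_tool", "data": {
  "commands": [
    [[0, 0, 0, 0, 0, 0, 32], [0, 0, 0, 2, 0, 0, 32], [0, 0, 0, 4, 0, 0, 32], [0, 0, 0, 6, 0, 0, 32], [0, 0, 0, 6, 0, 0, 32]]
  ]
}}

```text
time: 6.5
position: [0.5555, 0.2555, 0.0894]
tool_rot: [0.994, 1.332, -0.994]
ft_force: [0.5, -1.2, -3.6]
grip_width: 0.433
```

Request:
{"op": "servo_tool", "data": {
  "commands": [
    [[0, 0, 0, 1, 0, 0, 32], [0, 0, 0, 2, 0, 0, 32], [0, 0, 0, 2.5, 0, 0, 32], [0, 0, 0, 3, 0, 0, 32], [0, 0, 0, 3, 0, 0, 32]]
  ]
}}

```text
time: 7.12
position: [0.5555, 0.2556, 0.0865]
tool_rot: [0.994, 1.332, -0.994]
ft_force: [0.2, 0.2, -3.9]
grip_width: 0.434
```

```bash
python3 - <<'E'
from h import *
for i in range(4):
    s=ctrl.get_state(); print(s['position'].round(4),s['ft_force'].round(1)); vision.get_image('wrist')
E
```

```text
[0.5555 0.2556 0.0865] [ 0.2  0.2 -3.9]
[0.5556 0.2556 0.0865] [ 0.2  1.1 -5.4]
[0.5556 0.2556 0.0865] [ 0.5  0.5 -5.3]
[0.5556 0.2556 0.0865] [ 0.4  0.3 -4.6]
```

Still carrying the full weight, so there is no contact yet. About 1.3 mm should be left.

Request:
{"op": "servo_tool", "data": {
  "commands": [
    [[0, 0, 0, 0.5, 0, 0, 32], [0, 0, 0, 1, 0, 0, 32], [0, 0, 0, 1, 0, 0, 32], [0, 0, 0, 1.3, 0, 0, 32], [0, 0, 0, 1.3, 0, 0, 32]]
  ]
}}

```text
time: 7.95
position: [0.5556, 0.2557, 0.0853]
tool_rot: [0.994, 1.332, -0.994]
ft_force: [-0.2, 0.1, -3.6]
grip_width: 0.434
```

Request:
{"op": "servo_tool", "data": {
  "commands": [
    [[0, 0, 0, 0.5, 0, 0, 32], [0, 0, 0, 0.5, 0, 0, 32], [0, 0, 0, 1, 0, 0, 32], [0, 0, 0, 1, 0, 0, 32], [0, 0, 0, 1, 0, 0, 32]]
  ]
}}

```text
time: 8.57
position: [0.5556, 0.2556, 0.0852]
tool_rot: [0.994, 1.331, -0.994]
ft_force: [-4.3, -1.5, 5.2]
grip_width: 0.434
```

Contact: the position stopped at 0.0852 as predicted and the force rose to +5 N. Releasing slowly.

Request:
{"op": "servo_tool", "data": {
  "commands": [
    [[0, 0, 0, 0, 0, 0, 39], [0, 0, 0, 0, 0, 0, 42], [0, 0, 0, 0, 0, 0, 48], [0, 0, 0, 0, 0, 0, 56], [0, 0, 0, 0, 0, 0, 58]]
  ]
}}

```text
time: 9.2
position: [0.5556, 0.2556, 0.0841]
tool_rot: [0.994, 1.332, -0.994]
ft_force: [0.2, 0.9, 0.1]
grip_width: 0.647
```

Request:
{"op": "servo_tool", "data": {
  "commands": [
    [[0, 0, 0, -10, 0, 0, 58], [0, 0, 0, -25, 0, 0, 58], [0, 0, 0, -50, 0, 0, 58], [0, 0, 0, -80, 0, 0, 58], [0, 0, 0, -80, 0, 0, 58]]
  ]
}}

```text
time: 9.82
position: [0.5574, 0.2569, 0.1682]
tool_rot: [0.998, 1.328, -0.989]
ft_force: [-1.8, 0.1, 0.1]
grip_width: 0.664
```

```bash
python3 - <<'E'
from h import *
plan([.5266,.15455,.165],None); s=ctrl.get_state(); print(s['position'],s['ft_force'],s['grip_width'],s['joint_positions'].round(2))
E
```

```text
turn [0 0 0] shift [  2.8 -58.7  89.4] q7 -1.93 t 9.825
[0.55741626 0.25692521 0.16820396] [-1.76928048  0.1226947   0.10742341] 0.6639218586821868 [ 0.08  0.35 -0.69  1.6   0.23  1.27 -1.93]
```

Request:
{"op": "servo_tool", "data": {
  "commands": [
    [[0, 0, 0, 0, -15, 23, 58], [0, 0, 0, 0, -35, 53, 30], [0, 0, 0, 2, -50, 76, 0], [0, 0, 0, 2, -58.7, 89.4, 0], [0, 0, 0, 2, -58.7, 89.4, 0]]
  ]
}}

```text
time: 10.45
position: [0.5247, 0.1522, 0.1622]
tool_rot: [0.995, 1.331, -0.996]
ft_force: [-0.1, 0.3, 0.1]
grip_width: 0.295
```

Request:
{"op": "servo_tool", "data": {
  "commands": [
    [[0, 0, 0, 15, 0, 0, 0], [0, 0, 0, 35, 0, 0, 0], [0, 0, 0, 45, 0, 0, 0], [0, 0, 0, 45, 0, 0, 0], [0, 0, 0, 45, 0, 0, 0]]
  ]
}}

```text
time: 11.08
position: [0.5251, 0.1538, 0.1176]
tool_rot: [0.994, 1.332, -0.993]
ft_force: [0.3, -0.9, 0.3]
grip_width: 0.008
```

```bash
python3 - <<'E'
from h import *
plan([.5266,.15455,.097],106.4); s=ctrl.get_state(); print(s['position'],s['ft_force'],s['grip_width'])
a,_=grab('side','s2'); b,_=grab('top','t2'); w,_=grab('wrist','w4')
f=lambda x:cv2.resize(x[:,:,::-1],(390,300),interpolation=cv2.INTER_CUBIC)
cv2.imwrite('pics/m2.png',np.vstack([np.hstack([f(a[100:220,250:406]),f(b[160:250,165:282])]),cv2.resize(w[:,:,::-1],(480,300))[:, 0:0].reshape(300,0,3) if 0 else np.hstack([cv2.resize(w[:,:,::-1],(480,300)),np.zeros((300,300,3),np.uint8)])]))
E
```

```text
turn [ 0.16 -0.01 -0.04] shift [20.6  1.7 -0.3] q7 -1.74 t 11.075
[0.52507872 0.15380166 0.11760539] [ 0.3442051  -0.91686467  0.34609841] 0.008215833757876524
```

View pics/m2.png

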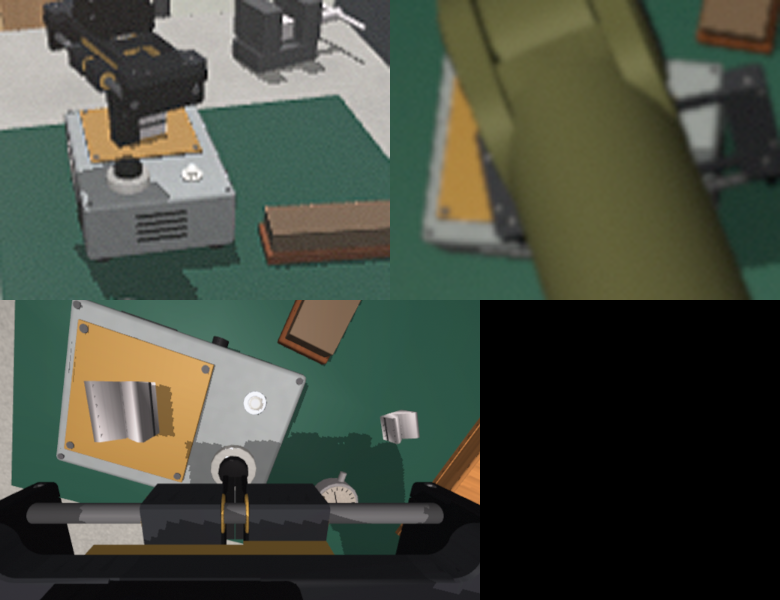

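The block stands upright in the middle of the plate. The shut fingers are over the black button: collar at wrist pixel (312,224), lamp clear.

```bash
python3 - <<'E'
from h import *
ci=vision.camera_info('wrist'); P=np.load('pics/w4.npy')
print('collar',ray(ci,312,224,.082,P).round(4))
w=np.array([ray(ci,u*4/3,v*4/3,.112,P)[:2] for u,v in((87,82),(155,82),(160,138),(95,142))]); print(w.mean(0), 'block c (top, rough; incl far face)')
E
```

```text
collar [0.5284 0.1548 0.082 ]
[0.55819656 0.24877259] block c (top, rough; incl far face)
```

Request:
{"op": "servo_tool", "data": {
  "commands": [
    [[0, 0, 0, 12, 1.5, 0, 0], [0, 0, 0, 22, 1.5, 0, 0], [0, 0, 0, 27, 1.5, 0, 0], [0, 0, 0, 30, 1.5, 0, 0], [0, 0, 0, 31, 1.5, 0, 0]]
  ]
}}

```text
time: 11.85
position: [0.5256, 0.1533, 0.0864]
tool_rot: [0.993, 1.332, -0.996]
ft_force: [-4.5, -0.9, 8.3]
grip_width: 0.006
```

Request:
{"op": "servo_tool", "data": {
  "commands": [
    [[0, 0, 0, 0.5, 0, 0, 0], [0, 0, 0, 1, 0, 0, 0], [0, 0, 0, 1, 0, 0, 0], [0, 0, 0, 1, 0, 0, 0], [0, 0, 0, 1, 0, 0, 0]]
  ]
}}

```text
time: 12.48
position: [0.5257, 0.1534, 0.0864]
tool_rot: [0.993, 1.332, -0.996]
ft_force: [-5.6, -2.5, 10.5]
grip_width: 0.003
```

Request:
{"op": "servo_tool", "data": {
  "commands": [
    [[0, 0, 0, 1, 0, 0, 0], [0, 0, 0, 1.5, 0, 0, 0], [0, 0, 0, 1.5, 0, 0, 0], [0, 0, 0, 1.5, 0, 0, 0]]
  ]
}}

```text
time: 12.98
position: [0.5257, 0.1534, 0.0862]
tool_rot: [0.992, 1.331, -0.996]
ft_force: [-8.7, -3.4, 19.3]
grip_width: 0.006
```

```bash
python3 - <<'E'
from h import *
s=ctrl.get_state(); print(s['position'].round(4),s['ft_force'].round(1))
a,_=grab('side','s3'); plan([.5266,.1546,.2])
cv2.imwrite('pics/s3c.png',cv2.resize(a[120:210,260:380,::-1],(640,480),interpolation=cv2.INTER_CUBIC))
E
```

```text
[0.5257 0.1534 0.0862] [-8.7 -3.4 19.3]
turn [0 0 0] shift [-113.8    1.1   -0.7] q7 -1.77 t 13.025
```

View pics/s3c.png

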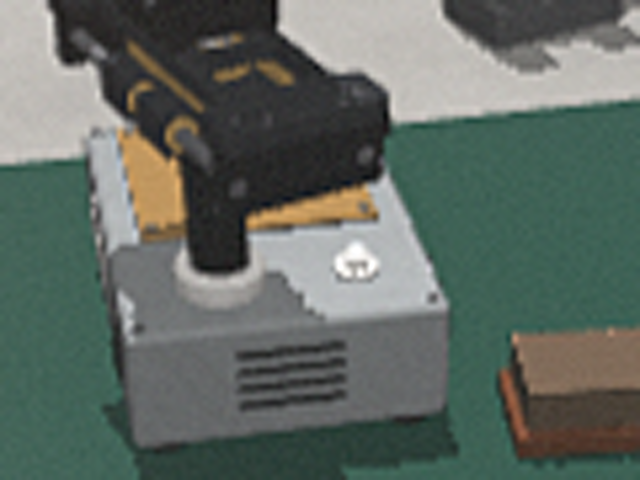

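The button is pressed: 19 N with no further travel means it is on its solid stop, and the fingers sit on the cap above the collar. Now releasing, rising and backing off so the top camera can see the scene.

Request:
{"op": "servo_tool", "data": {
  "commands": [
    [[0, 0, 0, -5, 0, 0, 0], [0, 0, 0, -15, 0, 0, 0], [0, 0, 0, -45, 0, 0, 0], [0, 0, 0, -90, 0, 0, 0], [0, 0, 0, -125, 0, 0, 0]]
  ]
}}

```text
time: 13.65
position: [0.5267, 0.1541, 0.2107]
tool_rot: [0.995, 1.331, -0.992]
ft_force: [1.0, 0.3, -0.4]
grip_width: 0.002
```

Request:
{"op": "servo_tool", "data": {
  "commands": [
    [[0, 0, 0, 0, 0, 45, 0], [0, 0, 0, 0, 0, 95, 0], [0, 0, 0, 0, 0, 130, 0], [0, 0, 0, 0, 0, 150, 0], [0, 0, 0, 0, 0, 150, 0]]
  ]
}}

```text
time: 14.28
position: [0.5691, 0.0089, 0.2086]
tool_rot: [0.996, 1.331, -0.996]
ft_force: [0.4, 0.8, -0.6]
grip_width: 0.005
```

```bash
python3 - <<'E'
from h import *
s=ctrl.get_state(); print(s['position'].round(4),s['ft_force'].round(1),np.abs(s['qd']).max())
a,_=grab('side','s4'); b,_=grab('top','t4'); w,_=grab('wrist','w5')
f=lambda x,sz:cv2.resize(x[:,:,::-1],sz,interpolation=cv2.INTER_CUBIC)
cv2.imwrite('pics/m4.png',np.vstack([np.hstack([f(a[120:360,240:440],(330,396-96)),f(w,(470,300))]),f(b[90:280,140:480],(800,300))]))
E
```

```text
[0.5691 0.0089 0.2086] [ 0.4  0.8 -0.6] 0.04350145060183445
```

View pics/m4.png

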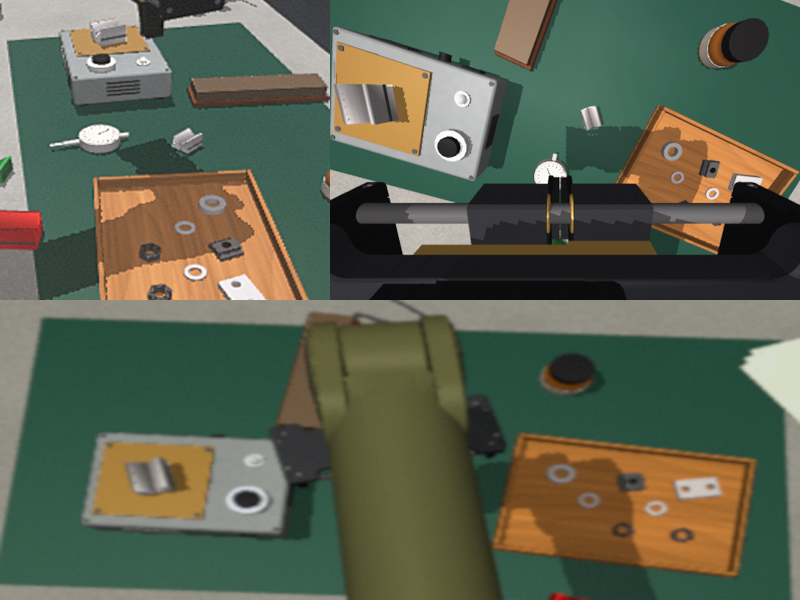

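The block is upright and centred on the plate, the button is up, all seven parts are in the tray, and the bystanders look unmoved. Handing in.

```bash
python3 -c "
from h import *
print(close_job())"
```

```text
the job is handed in; nothing more can be done
None
```

The job is handed in at about 14.5 s of robot time. The V-block is on the demagnetiser's plate, groove up and let go, and the push button has been pressed to its stop and released.

**V-block:** I took the larger grey block from the tray, gripped across its 38 mm sides. I lowered it until it touched the plate: the force changed from about -4 to +5 N at the predicted height. I then let go slowly. In the last pictures it stands on its base in the middle of the plate.

**Push button:** The force rose from 8 to 19 N with almost no further travel, so it was on its solid stop. The TCP read 86.2 mm there against the expected 86 mm. After release it looks up in the last pictures. I judged that by eye and did not measure the cap height.

**Other things:** All seven other parts are in the tray. The jar and dial gauge look unmoved, and so does the oilstone in the side picture; the arm partly hid it from above. The robot was clear of everything, with the force reading near zero.

**Disagreements:**
- **Cameras:** my first hand-picked points in the side picture were about 15 mm off the top camera in y. I used the wrist camera instead, which agreed with the top camera to within about 5 mm.
- **Block position:** a rough wrist measurement put the block about 8 mm from the plate's centre. That corner reading included part of an end face. The TCP at release was about 1 mm from it.

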